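Make up two pottery orders in packing trays

ROBOT

A 7-joint arm with a two-finger parallel gripper is mounted at the origin on the work surface. World frame = base frame: x ahead of the robot, y to its left, z up, the work surface at z = 0. Lengths are in m, angles in rad, forces in N, time in s.
With the tool pointing down it reaches from about 0.4 to 0.9 m from the base axis. Payload 5.6 kg.
Tool frame: the origin (TCP) lies midway between the tips of the shut fingers; the grasp point (between the pads) lies 19 mm behind it; z points along the fingers, y is the line along which they close (so a half turn about z gives the same grasp; the last joint's range is limited). The gripper opens to 92 mm and grips with 3 to 60 N. Pads are 20 mm wide; open, the fingers measure 128 mm over their backs; the gripper's body (75 mm by 189 mm) begins 69 mm behind the grasp point.
Start: joints at [1.224, 0.468, -0.012, 1.603, 0.006, 1.071, -0.056], TCP at [0.194, -0.62, 0.215] pointing down, gripper open.
Joint ranges: [-2.53, 2.53], [-0.31, 2.02], [-1.57, 1.55], [0.28, 2.44], [-1.29, 4.43], [0.15, 1.84], [-2.92, 2.92]. Speed limits (rad/s): [2.57, 2.57, 3.14, 3.14, 3.14, 3.14, 3.14].

INTERFACE

Orientations are given as a 3x3 rotation matrix whose columns are the frame's x, y, z axes.
In Python, from station import env, effector, solver, viewer, workorder, search_frame, tip_of gives the robot as it stands. Calls block until the motion is done:
- env.reach(position, orientation): joint-space move of the TCP to a pose.
- env.movel(position, frame=None, rate=0.15): straight line of the TCP; frame=None keeps the orientation; rate is the mean speed in m/s.
- env.goto_joints(angles): joint-space move.
- effector.release() and effector.grasp(squeeze=None): open the fingers fully, or close them until they stop; squeeze is the grip in N (None keeps the last).
- env.pause(seconds).
- solver.inverse_kinematics(position, orientation): joint angles nearest the present ones, or None.
- env.sense(): the state.
- viewer.read_camera(name): name is "scene" or "top"; returns (picture, depth): 480x640x3 uint8, red, green, blue; 480x640 float32, m along the optical axis (not along the pixel's ray), 0 where there is no reading.
- viewer.camera_info(name): a dict with "intrinsics" (3x3 intrinsics, pixels), "dist_coeffs" ([k1, k2, p1, p2, k3] as OpenCV has them; the pictures are not rectified), "eye" and "rotation" of the camera in the world. Camera axes: x right, y up, looking along -z (the intrinsics and any distortion apply to the point x, -y, -z); pixel columns grow to the right and rows downward; lengths in m; the calibration is good to about 2 mm. A picture is of the moment at which its call begins. camera_info takes no time and is no camera call.
A pose or a line that the arm cannot do raises env.PlanningError and nothing moves.
- workorder.finish_job(): hands the job in; it is judged then, once.
Trained networks look in the newest picture that a camera, given by its name, has taken for a name from the list of things; names that differ only in an ending like _2 or _b are one class to them, and where a whole thing is asked for, a point or a joint stands for the part that bears it (a point fixed in the world has none). Each returns a list of dicts, best first, with "score" (0 to 1); they miss things now and then, are a little off and sometimes report something else, mostly with a low value. They report only what shows in the picture. A call takes as long as a camera call.
- search_frame(camera, name): "at" ([x, y, z] in m, in world coordinates, good to about 4 mm: the middle of the surface that is visible of it).
- tip_of(camera, name): "at" ([x, y, z] in m, in world coordinates, good to about 4 mm: a listed point, or the origin of a listed thing).
The state is a dict: "t": time; "joint_positions": joint angles; "joint_velocities": joint speeds; "tau": joint torques, N m; "ee_pos": TCP position; "tcp_rot": TCP orientation; "wrist_force": force on the tool from outside, world axes, zero at the start; "moment": the same for the moment, N m; "gripper_width": finger opening in m; "grasp_force": force on a finger pad.
Only numpy, scipy, OpenCV 4.12 (cv2) and the standard library are available. Lean on these libraries where they do the work, as an engineer would, in place of code of your own. Each camera call takes 0.05 s, during which the arm holds its last target. There are 200 camera calls.

TASK

Make up two orders from the pots on the bench: in the pale wooden tray stand the white bud vase in the middle compartment with the blue cup and the terracotta cup in the compartments on either side of it, and in the black tray stand the terracotta bud vase and the green lidded jar, one to a compartment. Every piece ends upright and flat on the floor of its compartment, set down and not dropped. Knock nothing over, and leave the blue vase, the white cup and the amber jar where they stand.

Things in the scene. Friction and masses are not known exactly. Their poses are not given: they have to be found in the camera images.
- vase_white_center (a point): White glazed slim straight bud vase, 46 mm across and 95 mm tall, shoulder narrowing above 72 mm to a 40 mm lip with a dark mouth; 0.2 kg. This point is on its axis, half-way up (47.5 mm above its underside); z is up along its axis. Loose, starts upright on the bench.
- cup_blue_center (a point): Blue glazed straight round cup, 52 mm across and 64 mm tall, open, wall 4 mm, no handle; 0.15 kg. This point is on its axis, half-way up (32 mm above its underside); z is up along its axis. Loose, starts upright on the bench.
- cup_terracotta_center (a point): Terracotta (unglazed, orange-brown) straight round cup, 52 mm across and 64 mm tall, open, wall 4 mm, no handle; 0.15 kg. This point is on its axis, half-way up (32 mm above its underside); z is up along its axis. Loose, starts upright on the bench.
- vase_terracotta_center (a point): Terracotta (unglazed, orange-brown) slim straight bud vase, 46 mm across and 95 mm tall, shoulder narrowing above 72 mm to a 40 mm lip with a dark mouth; 0.2 kg. This point is on its axis, half-way up (47.5 mm above its underside); z is up along its axis. Loose, starts upright on the bench.
- jar_green_center (a point): Green glazed squat straight round jar, 52 mm across, its lid fixed on at 50 mm with a small dark wooden knob up to 64 mm; 0.2 kg. This point is on its axis, half-way up (32 mm above its underside); z is up along its axis. Loose, starts upright on the bench.
- vase_blue_center (a point): Blue glazed slim straight bud vase, 46 mm across and 95 mm tall, shoulder narrowing above 72 mm to a 40 mm lip with a dark mouth; 0.2 kg. This point is on its axis, half-way up (47.5 mm above its underside); z is up along its axis. Loose, starts upright on the bench; not ordered, it stays where it is.
- cup_white_center (a point): White glazed straight round cup, 52 mm across and 64 mm tall, open, wall 4 mm, no handle; 0.15 kg. This point is on its axis, half-way up (32 mm above its underside); z is up along its axis. Loose, starts upright on the bench; not ordered, it stays where it is.
- jar_amber_center (a point): Amber-yellow glazed squat straight round jar, 52 mm across, its lid fixed on at 50 mm with a small dark wooden knob up to 64 mm; 0.2 kg. This point is on its axis, half-way up (32 mm above its underside); z is up along its axis. Loose, starts upright on the bench; not ordered, it stays where it is.
- tray_pale: Pale wooden packing tray, 232 by 80 mm, with three square compartments in a row. Fixed to the bench top. Origin at the centre of its underside; x runs along its length, z up. Floor 4 mm thick, rim and dividing walls 4 mm thick with their top 12 mm above the bench; each compartment is 72 by 72 mm inside. Compartment centres lie at x = -76, 0 and +76 mm, y = 0.
- tray_black: Black plastic packing tray, 156 by 80 mm, with two square compartments in a row. Fixed to the bench top. Origin at the centre of its underside; x runs along its length, z up. Floor 4 mm thick, rim and dividing walls 4 mm thick with their top 12 mm above the bench; each compartment is 72 by 72 mm inside. Compartment centres lie at x = -38 and +38 mm, y = 0.

How it is judged:
At the end, for the whole second after the job is handed in: Both orders complete: each piece within 14 mm (vases 17) of its compartment's centre along both tray axes, within 5 mm of standing height, upright within 0.12 rad, released, at rest; cups may swap sides, as may the black tray's two pieces; the three other pots within 20 mm of their start (x of vase_white_center in the frame of tray_pale between -0.017 and 0.017 m and y of vase_white_center in the frame of tray_pale between -0.017 and 0.017 m and z of vase_white_center in the frame of tray_pale between 0.0465 and 0.0565 m and angle between vase_white_center's own z axis and vertical below 0.12 rad and (((x of cup_blue_center in the frame of tray_pale between 0.062 and 0.09 m and y of cup_blue_center in the frame of tray_pale between -0.014 and 0.014 m and z of cup_blue_center in the frame of tray_pale between 0.031 and 0.041 m and angle between cup_blue_center's own z axis and vertical below 0.12 rad) and (x of cup_terracotta_center in the frame of tray_pale between -0.09 and -0.062 m and y of cup_terracotta_center in the frame of tray_pale between -0.014 and 0.014 m and z of cup_terracotta_center in the frame of tray_pale between 0.031 and 0.041 m and angle between cup_terracotta_center's own z axis and vertical below 0.12 rad)) or ((x of cup_blue_center in the frame of tray_pale between -0.09 and -0.062 m and y of cup_blue_center in the frame of tray_pale between -0.014 and 0.014 m and z of cup_blue_center in the frame of tray_pale between 0.031 and 0.041 m and angle between cup_blue_center's own z axis and vertical below 0.12 rad) and (x of cup_terracotta_center in the frame of tray_pale between 0.062 and 0.09 m and y of cup_terracotta_center in the frame of tray_pale between -0.014 and 0.014 m and z of cup_terracotta_center in the frame of tray_pale between 0.031 and 0.041 m and angle between cup_terracotta_center's own z axis and vertical below 0.12 rad))) and (((x of vase_terracotta_center in the frame of tray_black between 0.021 and 0.055 m and y of vase_terracotta_center in the frame of tray_black between -0.017 and 0.017 m and z of vase_terracotta_center in the frame of tray_black between 0.0465 and 0.0565 m and angle between vase_terracotta_center's own z axis and vertical below 0.12 rad) and (x of jar_green_center in the frame of tray_black between -0.052 and -0.024 m and y of jar_green_center in the frame of tray_black between -0.014 and 0.014 m and z of jar_green_center in the frame of tray_black between 0.031 and 0.041 m and angle between jar_green_center's own z axis and vertical below 0.12 rad)) or ((x of vase_terracotta_center in the frame of tray_black between -0.055 and -0.021 m and y of vase_terracotta_center in the frame of tray_black between -0.017 and 0.017 m and z of vase_terracotta_center in the frame of tray_black between 0.0465 and 0.0565 m and angle between vase_terracotta_center's own z axis and vertical below 0.12 rad) and (x of jar_green_center in the frame of tray_black between 0.024 and 0.052 m and y of jar_green_center in the frame of tray_black between -0.014 and 0.014 m and z of jar_green_center in the frame of tray_black between 0.031 and 0.041 m and angle between jar_green_center's own z axis and vertical below 0.12 rad))) and linear speed of each of vase_white, cup_blue, cup_terracotta, vase_terracotta, jar_green below 0.02 m/s and contact force between each of vase_white, cup_blue, cup_terracotta, vase_terracotta, jar_green and the fingers below 0.1 N and distance of each of vase_blue_center, cup_white_center, jar_amber_center from where it was at the start of the episode below 0.02 m); the robot touches nothing.
It fails at once if an ordered piece is dropped or thrown: it moves faster than 0.7 m/s with no finger touching it (a free fall of about 25 mm) ((linear speed of vase_white above 0.7 m/s and contact force between vase_white and the fingers below 0.05 N) or (linear speed of cup_blue above 0.7 m/s and contact force between cup_blue and the fingers below 0.05 N) or (linear speed of cup_terracotta above 0.7 m/s and contact force between cup_terracotta and the fingers below 0.05 N) or (linear speed of vase_terracotta above 0.7 m/s and contact force between vase_terracotta and the fingers below 0.05 N) or (linear speed of jar_green above 0.7 m/s and contact force between jar_green and the fingers below 0.05 N)).
It fails at once if any pot is knocked over (tilted more than 0.7 rad) (angle between any of vase_white_center, cup_blue_center, cup_terracotta_center, vase_terracotta_center, jar_green_center, vase_blue_center, cup_white_center, jar_amber_center's own z axis and vertical above 0.7 rad).
It fails at once if a pot that was not ordered (blue vase, white cup, amber jar) is moved more than 20 mm (distance of any of vase_blue_center, cup_white_center, jar_amber_center from where it was at the start of the episode above 0.02 m).
It also fails if it takes over 120 s, if anything falls off the work surface, if the arm or the gripper's body presses on something with over 40 N, if the wrist force passes 120 N, or if a joint passes its speed limit or range.

## Working session

There is one attempt and no reset: what is moved stays moved. The work goes in short steps, each a Python script; the robot and the scene stay as the last script left them, time stands still between calls to the robot, and variables do not carry over. Pictures are saved under pics/ and viewed, at most 14 in all, crops included, and the job is handed in when it is done.

```bash
mkdir -p pics; ls; python3 - <<'E'
from station import env,viewer,tip_of,search_frame
import cv2,numpy as np
for c in("scene","top"):
    im,d=viewer.read_camera(c); cv2.imwrite(f"pics/{c}0.png",im[:,:,::-1]); i=viewer.camera_info(c); print(c,{k:np.round(v,3).tolist() for k,v in i.items()})
    for n in "vase_white cup_blue cup_terracotta vase_terracotta jar_green vase_blue cup_white jar_amber tray_pale tray_black".split():
        r=tip_of(c,n if 'tray' in n else n+"_center")
        print(n,[(np.round(x["at"],3).tolist(),round(x["score"],2)) for x in r[:3]])
print(env.sense()["t"])
E
```

```text
pics
scene {'intrinsics': [[618.467, 0.0, 318.605], [0.0, 618.467, 235.829], [0.0, 0.0, 1.0]], 'dist_coeffs': [-0.155, 0.0, 0.0, 0.0, 0.0], 'eye': [0.878, -0.583, 0.899], 'rotation': [[0.874, -0.381, 0.3], [0.485, 0.691, -0.536], [-0.003, 0.614, 0.789]]}
vase_white [([0.469, 0.125, 0.05], 0.86)]
cup_blue [([0.469, -0.129, 0.031], 0.68), ([0.483, -0.319, -0.0], 0.5)]
cup_terracotta [([0.569, -0.128, 0.03], 0.62)]
vase_terracotta [([0.56, 0.004, 0.047], 0.57)]
jar_green [([0.677, -0.127, 0.035], 0.94)]
vase_blue [([0.672, 0.134, 0.045], 0.79)]
cup_white [([0.673, -0.012, 0.03], 0.9)]
jar_amber [([0.565, 0.134, 0.032], 0.63)]
tray_pale [([0.512, 0.31, -0.003], 0.81)]
tray_black [([0.481, -0.32, 0.001], 0.8)]
top {'intrinsics': [[525.179, 0.0, 323.08], [0.0, 525.179, 247.327], [0.0, 0.0, 1.0]], 'dist_coeffs': [-0.113, 0.0, 0.0, 0.0, 0.0], 'eye': [0.492, -0.022, 1.159], 'rotation': [[-0.027, 0.997, -0.077], [-0.999, -0.03, -0.032], [-0.034, 0.076, 0.996]]}
vase_white [([0.47, 0.128, 0.043], 0.86)]
cup_blue [([0.465, -0.132, 0.034], 0.82), ([0.468, 0.13, 0.046], 0.39)]
cup_terracotta [([0.571, -0.128, 0.032], 0.95)]
vase_terracotta [([0.562, 0.008, 0.046], 0.72)]
jar_green [([0.676, -0.12, 0.033], 0.77)]
vase_blue [([0.665, 0.13, 0.047], 0.8)]
cup_white [([0.67, -0.009, 0.029], 0.8)]
jar_amber [([0.565, 0.13, 0.034], 0.85)]
tray_pale [([0.517, 0.312, -0.002], 0.95)]
tray_black [([0.481, -0.319, 0.003], 0.64)]
1.1
```

View pics/top0.png

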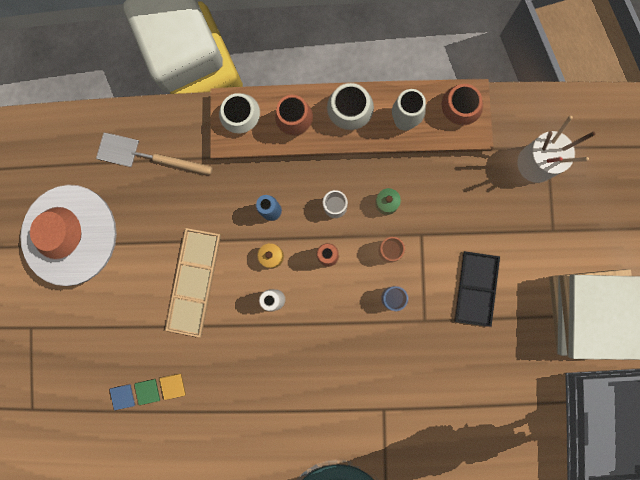

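View pics/scene0.png

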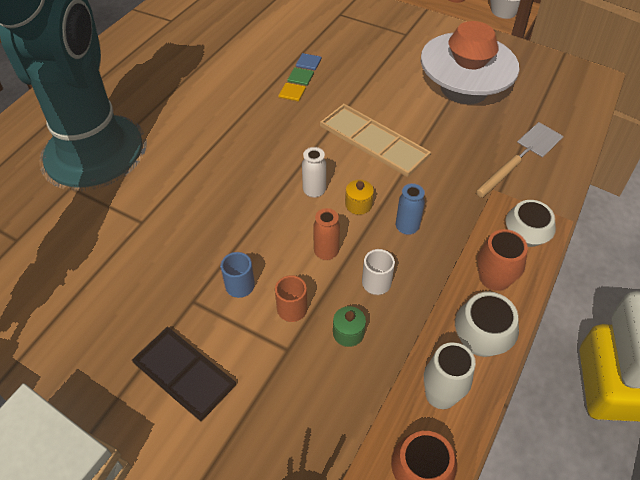

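The pots form a 3×3-style grid and the networks agree with both pictures: in the top view, white vase (270,300), blue cup (395,298), terracotta cup (391,249), terracotta vase (327,254) and green jar (388,201). The pale tray is at (192,282) and the black tray at (477,289), both with their long axis roughly along x and slightly yawed. Next I'll measure the tray poses by segmentation.

```bash
cat > h.py <<'E'
from station import env,effector,solver,viewer,tip_of
import cv2,numpy as np
def ray(c,uv,z):
    i=viewer.camera_info(c);R=np.array(i["rotation"]);e=np.array(i["eye"])
    p=cv2.undistortPoints(np.float32(uv).reshape(-1,1,2),np.array(i["intrinsics"]),np.array(i["dist_coeffs"])).reshape(-1,2)
    d=np.c_[p[:,0],-p[:,1],-np.ones(len(p))]@R.T
    return e+d*((z-e[2])/d[:,2])[:,None]
def down(yaw):   # tool z down, tool y along world (yaw+90deg)
    c,s=np.cos(yaw),np.sin(yaw)
    return np.array([[c,s,0],[s,-c,0],[0,0,-1.]])
E
python3 - <<'E'
from h import *
im,_=viewer.read_camera("top")
hsv=cv2.cvtColor(im,cv2.COLOR_RGB2HSV)
print(hsv[250,200],hsv[310,185],hsv[400,280],hsv[290,477],hsv[290,440],hsv[270,480])
for n,(x0,x1,y0,y1) in dict(pale=(155,228,220,345),black=(445,510,243,335)).items():
    h=hsv[y0:y1,x0:x1]
    m=(((h[...,2]>185)&(h[...,1]<135)) if n=="pale" else (h[...,2]<75)).astype(np.uint8)*255
    m=cv2.morphologyEx(m,cv2.MORPH_CLOSE,np.ones((5,5)))
    c=max(cv2.findContours(m,cv2.RETR_EXTERNAL,cv2.CHAIN_APPROX_NONE)[0],key=cv2.contourArea)
    w=ray("top",c.reshape(-1,2)+[x0,y0],.012)[:,:2]
    r=cv2.minAreaRect((w*1000).astype(np.float32)); print(n,r)
    cv2.drawContours(im,[c+[x0,y0]],-1,(255,0,0),1)
cv2.imwrite("pics/seg.png",cv2.resize(im[210:350,140:520],None,fx=2,fy=2)[:,:,::-1])
E
```

```text
[ 20  73 203] [ 21  72 202] [ 13 115 148] [45 31 33] [ 15 117 179] [150  12  66]
pale ((513.2696533203125, 307.1302490234375), (79.55693817138672, 231.59011840820312), 78.1017074584961)
black ((481.02044677734375, -313.5425109863281), (90.70560455322266, 156.5540313720703), 80.19467163085938)
```

View pics/seg.png

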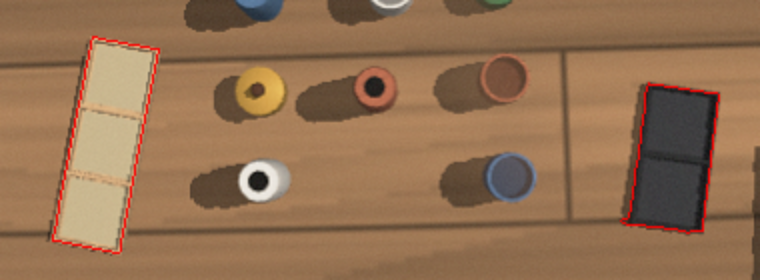

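Pale tray fits at 80×232, centre (0.513, 0.307), yaw −11.9°. The black mask included about 10 mm of shadow on its +y side, so I take (0.480, −0.319), yaw −8.6°, which agrees with the network. Moving the first piece now.

```bash
cat >> h.py <<'E'
TR=dict(pale=(np.array([.513,.307]),np.radians(-11.9)),black=(np.array([.480,-.3188]),np.radians(-8.6)))
POT=dict(vase_white=(.4695,.1265),cup_blue=(.467,-.1305),cup_terracotta=(.570,-.128),vase_terracotta=(.561,.006),jar_green=(.6765,-.1235))
UP=.16
def go(p,yaw):
    q0=np.array(env.sense()["joint_positions"]);best=None
    for y in (yaw,yaw+np.pi):
        q=solver.inverse_kinematics(p,down(y))
        if q is not None and (best is None or abs(q-q0).max()<best[0]): best=(abs(q-q0).max(),np.array(q),y)
    env.reach(p,down(best[2]))
def move(n,tray,off):
    c,yaw=TR[tray];x,y=POT[n];z=.013 if 'jar' in n else .021
    effector.release()
    go([x,y,UP],yaw); env.movel([x,y,z],rate=.15)
    effector.grasp(squeeze=15)
    s=env.sense();print(n,"width",round(s["gripper_width"],4),"f",np.round(s["grasp_force"],1))
    env.movel([x,y,UP],rate=.2)
    print("held",round(env.sense()["gripper_width"],4))
    tx,ty=c+off*np.array([np.cos(yaw),np.sin(yaw)])
    go([tx,ty,UP],yaw); env.movel([tx,ty,z+.025],rate=.15); env.movel([tx,ty,z+.005],rate=.04)
    env.pause(.2); effector.release(); env.movel([tx,ty,UP],rate=.15)
    s=env.sense();print("t",round(s["t"],1),np.round(s["ee_pos"],3))
E
python3 - <<'E'
from h import *
move("vase_white","pale",0)
im,_=viewer.read_camera("scene"); cv2.imwrite("pics/s1.png",im[:,:,::-1])
E
```

```text
vase_white width 0.0456 f 15.0
held 0.046
t 11.2 [0.513 0.306 0.159]
```

View pics/s1.png

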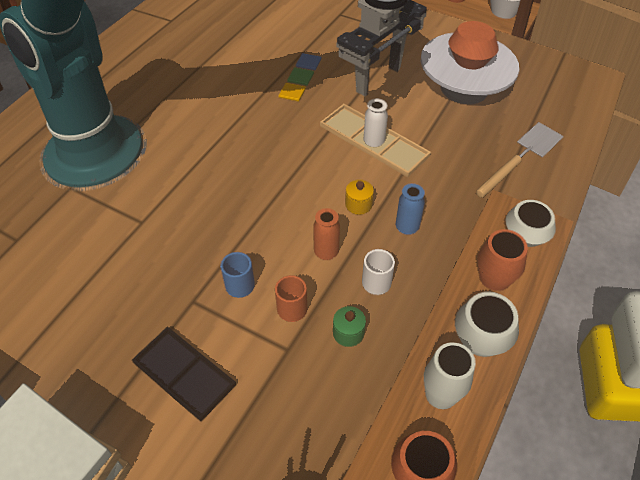

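The white vase stands upright in the middle compartment at (376,125) and the other pots are untouched. I'll carry on with the rest.

```bash
python3 - <<'E'
from h import *
move("cup_blue","pale",-.076)
move("cup_terracotta","pale",.076)
move("jar_green","black",.038)
move("vase_terracotta","black",-.038)
go([.45,0,.25],0)
for c in("scene","top"):
    im,_=viewer.read_camera(c); cv2.imwrite(f"pics/{c}2.png",im[:,:,::-1])
    for n in list(POT)+["vase_blue","cup_white","jar_amber"]:
        for r in tip_of(c,n+"_center")[:1]:
            p=np.array(r["at"]); t="pale" if p[1]>.2 else "black"; C,y=TR[t]; d=p[:2]-C
            print(c,n,np.round(p,3),t,np.round([d@[np.cos(y),np.sin(y)],d@[-np.sin(y),np.cos(y)]],3))
E
```

```text
cup_blue width 0.0518 f 15.0
held 0.0512
t 20.9 [0.438 0.322 0.159]
cup_terracotta width 0.0527 f 15.0
held 0.0525
t 30.5 [0.587 0.291 0.159]
jar_green width 0.0517 f 15.0
held 0.052
t 39.7 [ 0.517 -0.324  0.159]
vase_terracotta width 0.0455 f 15.0
held 0.0457
t 48.7 [ 0.442 -0.313  0.159]
scene vase_white [0.512 0.307 0.053] pale [-0. -0.]
scene cup_blue [0.441 0.323 0.038] pale [-0.074  0.001]
scene cup_terracotta [0.589 0.29  0.037] pale [ 0.078 -0.001]
scene vase_terracotta [ 0.443 -0.315  0.05 ] black [-0.037 -0.001]
scene jar_green [ 0.517 -0.325  0.034] black [ 0.037 -0.   ]
scene vase_blue [0.673 0.137 0.046] black [0.122 0.479]
scene cup_white [ 0.676 -0.014  0.033] black [0.149 0.33 ]
scene jar_amber [0.562 0.133 0.033] black [0.014 0.459]
top vase_white [0.513 0.307 0.049] pale [0. 0.]
top cup_blue [0.435 0.322 0.037] pale [-0.079 -0.001]
top cup_terracotta [0.589 0.291 0.034] pale [ 0.078 -0.   ]
top vase_terracotta [ 0.442 -0.311  0.051] black [-0.039  0.002]
top jar_green [ 0.519 -0.322  0.036] black [0.039 0.003]
top vase_blue [0.673 0.126 0.046] black [0.124 0.469]
top cup_white [ 0.67  -0.009  0.034] black [0.142 0.335]
top jar_amber [0.567 0.131 0.035] black [0.018 0.458]
```

View pics/scene2.png

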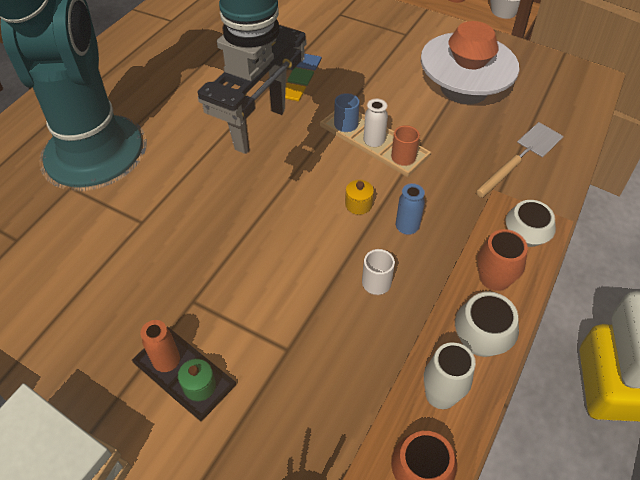

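View pics/top2.png

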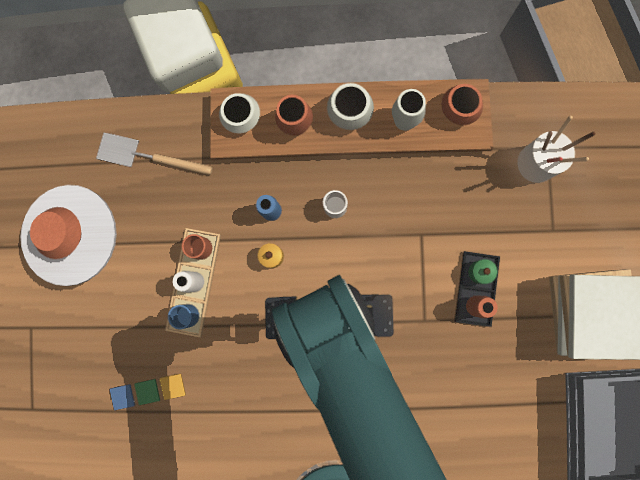

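All five pieces stand upright and centred: pale tray at (346,112), (376,122) and (405,145) in the scene view, black tray at (160,345) and (197,380). The three other pots are where they started, and the arm is clear.

```bash
python3 -c "
from station import workorder
print(workorder.finish_job())"
```

```text
the job is handed in; nothing more can be done
None
```

I made up both orders and handed the job in after about 50 s of robot time. The last check from both cameras put every piece within about 3 mm of its compartment centre and showed the other three pots where they started; the hand-in call gave no verdict.

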